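# Wedge the coil tight on its choke core

## Task

Wedge the coil tight on the choke's core: take the fibre wedge from the wooden tool block, start it upright, thin end down, in the gap between the core's middle leg and the coil former, its flat back against the leg, and let go of it. Then with the nylon tamper tap the wedge's head straight down until the coil's play is taken up and the wedge sits tight, no longer sinking under firm taps of 15 to 20 N, but without hammering so hard that the former cracks. Put the tamper back upright in its pocket in the block and leave the other things on the bench where they are.

Things in the scene. Friction and masses are not known exactly. Their poses are not given: they have to be found in the camera images.
- core: the choke's E-shaped stack of steel laminations, legs up, fixed on a plywood board. Origin: centre of the board's underside; x across the stack, y along the row of legs, z up. The middle leg spans x -28 to +28, y -25 to +25 mm, top at z = 115 mm; the outer legs (25 mm wide, at y = +-62.5 mm) are as high. The wedge's gap is on the middle leg's +x side, open at the top; its floor is the yoke at z = 40 mm
- mouth (a point): point on the core at the gap's mouth, on the leg's side: upper edge of the middle leg's +x face, middle of its width (core x = 28, y = 0, z = 115 mm); axes as the core
- former: pale grey coil former with its brown-wrapped winding, 112 x 97 x 73 mm (x, y, z), 1.2 kg, around the middle leg; axes as the core. Origin: at its lower end, 41 mm up. It slides along x with about 4 N of friction. Pushed to +x it moves 0.3 to 1.3 mm until it bears on the leg's far side; how far shows only by touch. Over 80 N from the wedge cracks it: a steady push of about 50 N on the head, or a blow at 0.1 m/s
- wall_edge (a point): point on the former at the gap's mouth: upper edge of the gap's outer wall, 38 mm in +x from the former's origin, 73 mm above it. The wall comes nearer to the leg downward by 1 in 14, to match the wedge, and gives by 1 mm per 80 N. The gap at the mouth is 7.9 to 10.5 mm wide (x) and 51 mm long (y)
- wedge: brown fibre wedge with a gib head, 102 mm long, about 70 g, standing thin end down in the tool block (pocket 48 mm deep, about 0.8 mm free on each side). Origin: at the tip, on the flat back, middle of the width; z points from tip to head. The flat back is the plane x = 0, the tapered face looks to +x. In the gap, its x must point along the core's x
- wedge_tip (a point): the wedge's tip (same point as its origin). The blade is 40 mm wide (y), 80 mm long; 3 mm thick at the tip, bevelled to 7.5 mm at 12 mm up, then growing by 1 in 14 to 12.3 mm under the head. Blade and gap are waxed (friction about 0.3): driven tight, it holds by itself, with the tip about 40 to 68 mm below the mouth, clear of the gap's floor
- wedge_head (a point): middle of the wedge's flat top, at x = 8, z = 102 mm in the wedge's frame: where to tap. The head is 16 mm thick (x = 0 to 16 mm), 42 mm wide (y), 22 mm high (z = 80 to 102 mm)
- tamper: round white nylon bar, 30 mm across, 120 mm long, about 100 g, standing in the tool block's other pocket. Origin: centre of its lower face; z along it, up
- block: wooden tool block, 60 x 170 x 58 mm (x, y, z), fixed. Origin: centre of its underside. The wedge's pocket is at y = +50 mm, the tamper's at y = -50 mm
- tamper_pocket (a point): centre of the floor of the tamper's pocket, 10 mm above the bench; the pocket is square, 36 x 36 mm, 48 mm deep, open at the top; axes as the block
- tray: grey plastic parts tray, 110 x 160 x 30 mm, on the other side of the core from the tool block; not used. Origin: centre of its underside
- istack: bar-shaped stack of steel laminations, 56 x 150 x 25 mm, beyond the core; not used. Origin: centre of its underside
- tape: roll of amber tape lying flat, 90 mm across, 19 mm high; not used. Origin: centre of its underside
- driver: screwdriver, 200 mm long, lying on the bench; not used. Origin: about its middle
Things that resemble listed ones, but are neither listed nor needed, are in the scene too. Of the things like the wedge, leave any that is yellow; of the rest the smaller one is meant. There is more than one size of the block; the one meant has the size given above.

How it is judged:
By the outcome, as a careful person would: the job done as asked, in the order asked, and still so for the second after the job is handed in, with the robot touching nothing.
It also fails if it takes over 56 s, if anything falls off the work surface, if the arm or the gripper's body presses on something with over 40 N, if the wrist force passes 120 N, or if a joint passes its speed limit or range.

## Robot

A 6-joint arm with a two-finger parallel gripper is mounted at the origin on the work surface. World frame = base frame: x ahead of the robot, y to its left, z up, the work surface at z = 0. Lengths are in m, angles in rad, forces in N, time in s.
With the tool pointing down it reaches from about 0.35 to 0.775 m from the base axis. Payload 5.5 kg.
Tool frame: the origin (TCP) lies midway between the tips of the shut fingers; the grasp point (between the pads) lies 19 mm behind it; z points along the fingers, y is the line along which they close (so a half turn about z gives the same grasp; the last joint's range is limited). The gripper opens to 85 mm and grips with 20 to 120 N. Pads are 22 mm wide; open, the fingers measure 114 mm over their backs; the gripper's body (76 mm by 85 mm) begins 54 mm behind the grasp point. The pads swing forward as they close: fully open they stand 13 mm farther back than shut.
Start: joints at [0.967, 0.313, 0.046, 1.304, 0, 1.431], TCP at [0.257, 0.514, 0.231] pointing down, gripper open.
Joint ranges: [-2.76, 2.76], [-0.86, 1.69], [-1.03, 1.26], [-2.2, 2.34], [-1.47, 1.5], [-3.14, 3.14]. Speed limits (rad/s): [2.57, 2.57, 3.14, 3.14, 3.14, 3.14].

## Interface

Orientations are given as a unit quaternion [w, x, y, z].
In Python, from workcell import env gives the robot as it stands.
- The arm moves only by the tool move_arm, never from a script. Its argument "targets" is a list of rows, each a list of 3 entries, a list of its own where there are three numbers: the shift along the tool's x, y, z in mm, then the turn, a rotation vector about the tool's x, y, z in units of 10 degrees (1.0 is 10 degrees), then the closure, from -1 (fully open) to 1 (shut). In form: [[[dx, dy, dz], [ax, ay, az], gripper], ...]. A call has 1 to 5 rows; each row is the pose to reach, as a shift and turn from the pose commanded when the call began, along the tool's axes at that moment; what a row does not reach only later rows make up. A row lasts 1/8 s, in which the tool goes at most 62.5 mm and 10.7 degrees, less where a joint would pass 70% of its speed; a pose out of reach is approached as far as the arm can. A call with a gripper value outside its range is refused whole. The fingers move at their own pace and stop on an object; "squeeze" is the grip in N (left out, the last holds). Time passes only in rows, so rows that repeat a pose let the fingers close. It gives the time, the measured TCP pose, the force, the opening and the grip force at its end, in the units of the state.
- env.get_state(): the state, without advancing time (a new reading comes with each control period).
- env.read_camera(name): name is "scene" or "top"; returns a dict with "pixels" (480x640x3 uint8, red, green, blue), "fovy" (degrees; the focal length in pixels is half the picture's height over the tangent of half this angle, whatever the lens; pixels are square), "cx", "cy" (the principal point, pixels), "extrinsics" (4x4, takes a point from world to camera coordinates). Camera axes: x right, y up, looking along -z (the intrinsics and any distortion apply to the point x, -y, -z); pixel columns grow to the right and rows downward; lengths in m; the calibration is good to about 2 mm. A picture is of the moment at which its call begins. There is no depth.
- env.hand_in(): hands the job in; it is judged then, once.
Trained networks look in a picture, given as the dict that the camera call returned (one of the last four; its "shot" number tells which), for a name from the list of things; names that differ only in an ending like _2 or _b are one class to them, and where a whole thing is asked for, a point or a joint stands for the part that bears it (a point fixed in the world has none). Each returns a list of dicts, best first, with "confidence" (0 to 1); they miss things now and then, are a little off and sometimes report something else, mostly with a low value. They report only what shows in the picture. A call takes as long as a camera call. They do not tell look-alikes from the thing itself.
- env.spot_in(thing, picture): "centre" ([x, y, z] in m, in world coordinates, good to about 4 mm: the middle of the surface that is visible of it).
- env.regions_of(thing, picture): "mask" (480x640 bool, what is visible of it).
- env.landmark_of(thing, picture): "centre" ([x, y, z] in m, in world coordinates, good to about 4 mm: a listed point, or the origin of a listed thing).
The state is a dict: "clock": time; "joint_pos": joint angles; "qvel": joint speeds; "tau": joint torques, N m; "tcp_pos": TCP position; "orientation": TCP orientation; "wrist_force": force on the tool from outside, world axes, zero at the start; "ft_torque": the same for the moment, N m; "finger_gap": finger opening in m; "grip_force": force on a finger pad.
Only numpy, scipy, OpenCV 4.12 (cv2) and the standard library are available. Lean on these libraries where they do the work, as an engineer would, in place of code of your own. Each camera call takes 0.05 s, during which the arm holds its last target. There are 200 camera calls.

## Working session

There is one attempt and no reset: what is moved stays moved. The work goes in short steps, Python scripts to look and compute and a tool call to move; the robot and the scene stay as the last step left them, time stands still between calls to the robot, and variables do not carry over. Pictures are saved under pics/ and viewed, at most 10 in all, crops included, and the job is handed in when it is done.

Besides the shell and the picture viewer there is one more tool, called after "Emit:" as a command line: name --argument value ..., lists and objects as JSON in quotes. move_arm: Moves the arm, as the interface text tells. Its arguments: {"type":"object","properties":{"targets":{"type":"array","items":{"type":"array"}},"squeeze":{"type":"number"}},"required":["targets"]}

```bash
mkdir -p pics; ls; cat > h.py <<'E'
import numpy as np, cv2
from workcell import env
def proj(p,c):
    P=c['extrinsics']@np.append(p,1); f=240/np.tan(np.radians(c['fovy'])/2)
    return np.array([c['cx']+f*P[0]/-P[2], c['cy']-f*P[1]/-P[2]])
def ray(u,v,c):
    f=240/np.tan(np.radians(c['fovy'])/2); E=np.array(c['extrinsics'])
    d=E[:3,:3].T@np.array([(u-c['cx'])/f,-(v-c['cy'])/f,-1]); return -E[:3,:3].T@E[:3,3],d
def atz(u,v,z,c):
    o,d=ray(u,v,c); return o+d*(z-o[2])/d[2]
E
python3 - <<'E'
from h import *
for n in('scene','top'):
    c=env.read_camera(n); print(n,c['fovy'],c['cx'],c['cy'],{k for k in c}, np.round(c['extrinsics'],3).tolist())
    cv2.imwrite(f'pics/{n}0.png',c['pixels'][:,:,::-1])
    for t in ['core','mouth','former','wall_edge','wedge','wedge_tip','wedge_head','tamper','block','tamper_pocket','tray']:
        for r in env.landmark_of(t,c)[:4]: print(t,np.round(r['centre'],3),round(r['confidence'],2),proj(r['centre'],c).round())
E
```

```text
pics
scene 53.76968039834564 323.0923480686018 244.60903182857362 {'extrinsics', 'cy', 'shot', 'fovy', 'cx', 'pixels'} [[-0.638, 0.77, 0.006, 0.304], [-0.505, -0.424, 0.752, 0.23], [0.582, 0.477, 0.659, -1.401], [0.0, 0.0, 0.0, 1.0]]
core [ 0.528 -0.012  0.003] 0.75 [305. 257.]
mouth [0.552 0.003 0.119] 0.65 [302. 226.]
former [ 0.525 -0.011  0.04 ] 0.9 [306. 244.]
wall_edge [0.56  0.001 0.116] 0.91 [299. 228.]
wedge [0.496 0.348 0.008] 0.96 [452. 326.]
wedge [0.542 0.456 0.006] 0.82 [493. 372.]
wedge [0.41  0.364 0.008] 0.55 [478. 305.]
wedge_tip [0.409 0.36  0.006] 0.63 [477. 304.]
wedge_tip [0.486 0.242 0.006] 0.49 [409. 298.]
wedge_head [0.674 0.468 0.014] 0.93 [466. 426.]
wedge_head [0.505 0.344 0.11 ] 0.9 [458. 292.]
wedge_head [0.311 0.376 0.009] 0.56 [504. 281.]
tamper [0.486 0.246 0.009] 0.97 [410. 298.]
block [ 0.29  -0.186  0.   ] 0.74 [314. 186.]
block [0.491 0.292 0.001] 0.7 [428. 313.]
tamper_pocket [0.49  0.243 0.009] 0.79 [408. 298.]
tamper_pocket [ 0.298 -0.251  0.018] 0.63 [295. 174.]
tray [ 0.52  -0.307 -0.002] 0.81 [223. 208.]
top 55.66383109979067 324.22852412088
[... 403 characters left out ...]
10. 292.]
wedge [ 0.556 -0.002  0.112] 0.65 [357. 228.]
wedge [0.542 0.454 0.006] 0.63 [173. 237.]
wedge [0.494 0.342 0.009] 0.55 [217. 256.]
wedge_tip [0.493 0.343 0.004] 0.7 [217. 256.]
wedge_tip [0.539 0.455 0.007] 0.61 [172. 238.]
wedge_tip [0.406 0.356 0.006] 0.57 [211. 291.]
wedge_head [0.305 0.374 0.015] 0.72 [201. 332.]
wedge_head [0.678 0.469 0.011] 0.71 [168. 183.]
wedge_head [0.509 0.34  0.111] 0.57 [208. 248.]
tamper [0.481 0.244 0.01 ] 0.6 [256. 261.]
block [ 0.294 -0.175 -0.001] 0.9 [423. 337.]
block [ 0.492  0.294 -0.   ] 0.88 [236. 257.]
tamper_pocket [ 0.298 -0.254  0.018] 0.66 [457. 337.]
tray [ 0.524 -0.311 -0.001] 0.77 [476. 246.]
tray [0.486 0.243 0.011] 0.52 [256. 259.]
```

View pics/scene0.png

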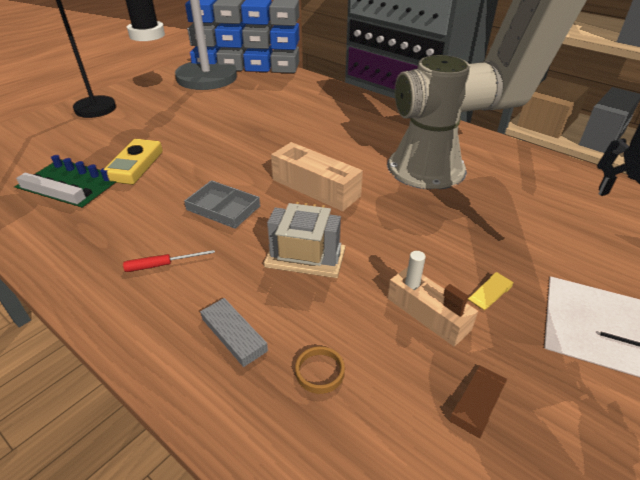

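View pics/top0.png

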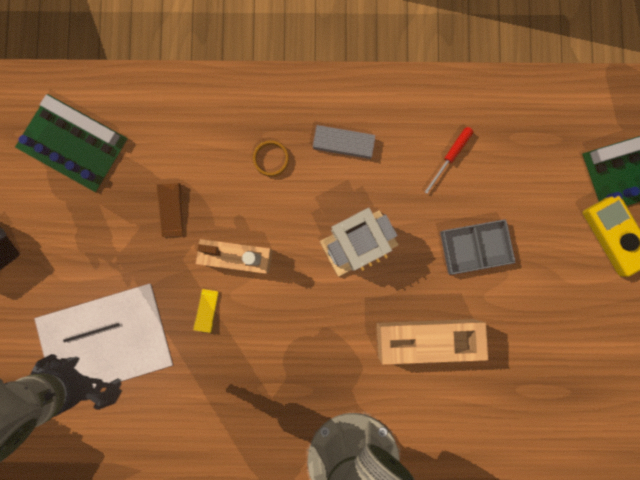

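The scene view shows three things like the wedge: a brown one in the tool block (458,295 scene / 209,250 top), a larger brown one lying at (480,400 / 170,210), and a yellow one at (490,290 / 207,311). I take the brown one in the small block at (430,310). The core is at (305,240) and the larger block at (316,175). Next is a close crop.

```bash
python3 - <<'E'
from h import *
c=env.read_camera('top'); s=env.read_camera('scene')
def crop(c,u,v,w,h,k): return cv2.resize(c['pixels'][v:v+h,u:u+w,::-1],(w*k,h*k),interpolation=cv2.INTER_CUBIC)
a=np.hstack([crop(c,185,220,100,75,4),crop(c,310,195,100,75,4)])
b=np.hstack([crop(s,380,245,100,75,4),crop(s,255,200,100,75,4)])
cv2.imwrite('pics/crop1.png',np.vstack([a,b]))
for t in('block','core','former','wedge','tamper'):
    for r in env.regions_of(t,c)[:3]:
        m=r['mask'].astype(np.uint8); cs=max(cv2.findContours(m,0,1)[0],key=cv2.contourArea)
        print(t,round(r['confidence'],2),m.sum(),cv2.minAreaRect(cs))
E
```

```text
block 0.86 1402 ((233.91378784179688, 255.96551513671875), (73.77181243896484, 25.17609405517578), 7.765166282653809)
block 0.68 4555 ((431.9617614746094, 340.95263671875), (43.166236877441406, 109.48772430419922), 87.90474700927734)
former 0.68 1587 ((361.70001220703125, 239.90000915527344), (52.32398986816406, 44.274147033691406), 63.43495178222656)
wedge 0.84 1236 ((170.148193359375, 209.79689025878906), (53.501670837402344, 24.46526336669922), 86.3086166381836)
wedge 0.83 729 ((205.85134887695312, 310.39190673828125), (18.24828338623047, 41.92173767089844), 9.462323188781738)
wedge 0.78 196 ((209.03057861328125, 249.770751953125), (23.12864875793457, 9.31754207611084), 7.594643592834473)
tamper 0.69 227 ((252.5, 258.5), (13.0, 19.0), 90.0)
tamper 0.47 194 ((209.09608459472656, 249.7794952392578), (22.996484756469727, 9.31754207611084), 7.594643592834473)
```

View pics/crop1.png

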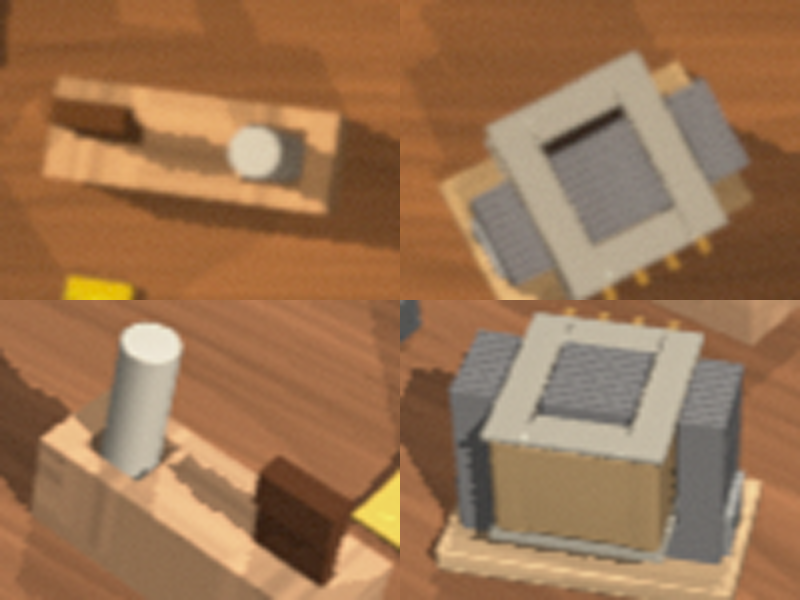

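The crop shows the brown wedge's head at top pixel (209,250) in the small block and the tamper at (248,258). The gap is the dark strip at top pixels (346,232)-(366,222), so core +x points up-left. Now I'll compute poses from the corners.

```bash
cat >> h.py <<'E'
from scipy.spatial.transform import Rotation as R
def rel(p,yaw,tilt=None):
    """shift(mm, tool axes) and turn(10deg) to world TCP p, tool down, tool y at world angle yaw(deg) (mod 180, nearest)"""
    s=env.get_state(); q=s['orientation']; T=R.from_quat([q[1],q[2],q[3],q[0]])
    best=None
    for k in(0,180):
        a=np.radians(yaw+k); y=np.array([np.cos(a),np.sin(a),0]); z=np.array([0,0,-1.]); x=np.cross(y,z)
        v=(T.inv()*R.from_matrix(np.stack([x,y,z],1))).as_rotvec()
        if best is None or np.linalg.norm(v)<np.linalg.norm(best): best=v
        print(' opt',k,np.round(np.degrees(v)/10,2))
    d=T.inv().apply(np.array(p)-s['tcp_pos'])*1000
    print('shift',d.round(1),'turn',(np.degrees(best)/10).round(2)); return d,best
def st():
    s=env.get_state(); q=s['orientation']; T=R.from_quat([q[1],q[2],q[3],q[0]]).as_matrix()
    print('t',round(s['clock'],2),'tcp',(s['tcp_pos']*1000).round(1) if hasattr(s['tcp_pos'],'round') else s['tcp_pos'],'x',T[:,0].round(3),'y',T[:,1].round(3),'z',T[:,2].round(3),'F',np.round(s['wrist_force'],1),'gap',s['finger_gap'],'grip',s['grip_force'],'q6',np.round(s['joint_pos'],2)); return s
E
python3 - <<'E'
from h import *
c=env.read_camera('top'); s=env.read_camera('scene')
st()
for k in(c,s): print('cam',ray(0,0,k)[0].round(3))
def q(pts,z,c,u,v,ox,oy):
    P=np.array([atz(u+(a-ox)/4-.375,v+(b-oy)/4-.375,z,c)[:2] for a,b in pts])
    e=np.roll(P,-1,0)-P
    print((P.mean(0)*1000).round(1),np.hypot(*e.T).round(4),np.degrees(np.arctan2(e[:,1],e[:,0])).round(1))
print('block top');q([(60,78),(340,112),(327,213),(43,178)],.058,c,185,220,0,0)
print('former top');q([(637,53),(487,128),(580,297),(727,222)],.114,c,310,195,400,0)
print('leg+gap');q([(622,107),(545,150),(594,244),(672,206)],.115,c,310,195,400,0)
print('former scene');q([(535,313),(483,437),(660,463),(705,334)],.114,s,255,200,400,300)
print('block scene');q([(98,390),(40,437),(325,590),(390,560)],.058,s,380,245,0,300)
# fine crops
def crop(c,u,v,w,h,k): return cv2.resize(c['pixels'][v:v+h,u:u+w,::-1],(w*k,h*k),interpolation=cv2.INTER_CUBIC)
cv2.imwrite('pics/crop2.png',np.hstack([crop(s,436,278,40,50,10),crop(c,340,215,40,50,10)]))
E
```

```text
t 1.65 tcp [257.2 514.3 231.3] x [-0.894  0.447 -0.   ] y [0.447 0.894 0.   ] z [ 0.  0. -1.] F [-1.  -0.8 -0.2] gap 0.08521809063708809 grip 0.0 q6 [ 0.97  0.31  0.05  1.3  -0.    1.43]
cam [0.452 0.076 1.147]
cam [1.126 0.531 0.748]
block top
[492.2 292.4] [0.1694 0.0608 0.1711 0.0606] [-96.6 173.6  83.4  -8.1]
former top
[532.2 -11.3] [0.0962 0.1097 0.094  0.1092] [ 117.  -151.   -62.7   27.9]
leg+gap
[530.9 -11.5] [0.0505 0.0603 0.0494 0.0632] [ 119.6 -152.4  -63.7   26.7]
former scene
[532.1  -9.9] [0.1113 0.0946 0.1131 0.0977] [  28.7  117.3 -152.9  -61.6]
block scene
[488.2 288.6] [0.0488 0.1596 0.04   0.171 ] [ -4.8  90.6 157.6 -93.3]
```

View pics/crop2.png

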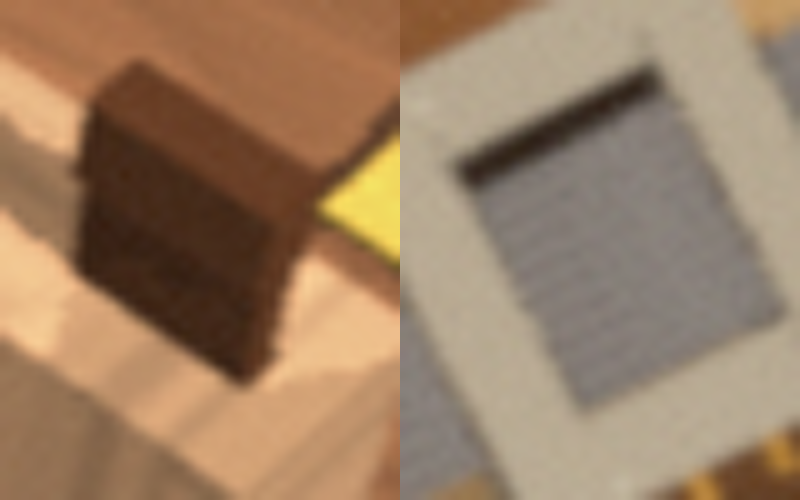

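The crop shows the wedge's head, top face (90,108)-(320,165), with a shaded step below it on the visible face, so the taper looks to world +x. The gap's strip runs along the leg's +x edge (478,188)-(662,98) in the right half.

```bash
python3 - <<'E'
from h import *
c=env.read_camera('top'); s=env.read_camera('scene')
L=[(478,188),(662,98),(785,315),(585,412)]
P=np.array([atz(340+(a-400)/10-.45,215+b/10-.45,.115,c)[:2] for a,b in L])*1000
e=np.roll(P,-1,0)-P; print('leg',P.round(1).tolist(),P.mean(0),'mouth',P[:2].mean(0),np.hypot(*e.T),np.degrees(np.arctan2(e[:,1],e[:,0])))
W=[(458,163),(652,66)]
Q=np.array([atz(340+(a-400)/10-.45,215+b/10-.45,.114,c)[:2] for a,b in W])*1000
print('wall',Q.mean(0))
H=[(90,108),(140,62),(320,165),(275,215)]
P=np.array([atz(436+a/10-.45,278+b/10-.45,.112,s)[:2] for a,b in H])*1000
e=np.roll(P,-1,0)-P; print('head',P.mean(0),np.hypot(*e.T),np.degrees(np.arctan2(e[:,1],e[:,0])))
rel([.506,.342,.200],-7)
E
```

```text
leg [[543.1, 21.1], [564.0, -20.8], [514.6, -48.8], [492.3, -3.3]] [528.51122475 -12.93926718] mouth [5.53587282e+02 1.50836066e-01] [46.85957815 56.77552825 50.66614523 56.43662742] [ -63.51997774 -150.51689013  116.17802066   25.63592865]
wall [560.20282307   3.50739577]
head [506.6543551  340.98719128] [16.62534449 37.95765454 16.49896466 38.75467773] [175.17359739  86.53541891  -2.06947075 -93.27744985]
 opt 0 [ 0.   -0.    7.04]
 opt 180 [  0.     0.   -10.96]
shift [-299.5  -42.8   31.3] turn [ 0.   -0.    7.04]
```

Emit:
move_arm --targets '[[[-300,-43,31],[0,0,7.04],-1],[[-300,-43,31],[0,0,7.04],-1],[[-300,-43,31],[0,0,7.04],-1],[[-300,-43,31],[0,0,7.04],-1],[[-300,-43,31],[0,0,7.04],-1]]'

```text
clock: 2.38
tcp_pos: [0.5081, 0.3401, 0.2001]
orientation: [0.0, 0.647, 0.762, 0.0]
wrist_force: [0.5, 1.0, 0.0]
finger_gap: 0.0856
grip_force: 0.0
```

Emit:
move_arm --targets '[[[0,0,0],[0,0,1.7],-1],[[0,0,0],[0,0,1.7],-1],[[0,0,0],[0,0,1.7],-1]]'

```text
clock: 2.75
tcp_pos: [0.5065, 0.3414, 0.2002]
orientation: [-0.0, 0.75, 0.661, -0.0]
wrist_force: [-0.1, 0.5, 0.3]
finger_gap: 0.0855
grip_force: 0.0
```

```bash
python3 - <<'E'
from h import *
st(); rel([.5065,.342,.082],-7)
E
```

```text
t 2.75 tcp [506.5 341.4 200.2] x [ 0.126  0.992 -0.   ] y [ 0.992 -0.126 -0.   ] z [-0. -0. -1.] F [-0.1  0.5  0.3] gap 0.08546241971495679 grip 0.0 q6 [0.46 0.39 0.08 1.26 0.   2.16]
 opt 0 [-0.    0.   -0.02]
 opt 180 [ 0.    0.   17.98]
shift [ 6.000e-01 -1.000e-01  1.182e+02] turn [-0.    0.   -0.02]
```

Emit:
move_arm --targets '[[[0,0,60],[0,0,0],-1],[[0,0,118],[0,0,0],-1],[[0,0,118],[0,0,0],0.2]]' --squeeze 25

```text
clock: 3.12
tcp_pos: [0.5021, 0.3398, 0.0778]
orientation: [-0.001, 0.75, 0.662, -0.005]
wrist_force: [-0.1, -0.2, 0.4]
finger_gap: 0.0698
grip_force: 0.0
```

Emit:
move_arm --targets '[[[0,0,0],[0,0,0],1],[[0,0,0],[0,0,0],1],[[0,0,0],[0,0,0],1],[[0,0,0],[0,0,0],1]]' --squeeze 25

```text
clock: 3.62
tcp_pos: [0.5064, 0.3428, 0.0851]
orientation: [-0.001, 0.75, 0.661, 0.002]
wrist_force: [-4.3, 1.0, 9.4]
finger_gap: 0.0162
grip_force: 24.2
```

Emit:
move_arm --targets '[[[0,0,0],[0,0,0],1],[[0,0,-25],[0,0,0],1],[[0,0,-75],[0,0,0],1],[[0,0,-135],[0,0,0],1],[[0,0,-150],[0,0,0],1]]' --squeeze 50

```text
clock: 4.25
tcp_pos: [0.5085, 0.3428, 0.2386]
orientation: [0.001, 0.751, 0.661, 0.005]
wrist_force: [-0.1, 0.5, -0.5]
finger_gap: 0.0151
grip_force: 50.4
```

```bash
python3 - <<'E'
from h import *
st()
s=env.read_camera('scene');c=env.read_camera('top')
for k in(s,c):
  for t in('wedge_tip','wedge_head'):
    for r in env.landmark_of(t,k)[:4]: print(t,np.round(r['centre'],3),round(r['confidence'],2))
rel([.60,.03,.235],27.5)
def crop(c,u,v,w,h,k): return cv2.resize(c['pixels'][v:v+h,u:u+w,::-1],(w*k,h*k),interpolation=cv2.INTER_CUBIC)
u,v=proj([.507,.342,.21],s).astype(int)
cv2.imwrite('pics/held.png',crop(s,u-40,v-30,80,60,10))
E
```

```text
t 4.25 tcp [508.5 342.8 238.6] x [0.127 0.992 0.006] y [ 0.992 -0.127  0.008] z [ 0.009  0.004 -1.   ] F [-0.1  0.5 -0.5] gap 0.015122942871630787 grip 50.434882789850235 q6 [0.46 0.38 0.16 1.34 0.   2.16]
wedge_tip [0.54  0.462 0.007] 0.72
wedge_tip [0.497 0.346 0.165] 0.65
wedge_tip [0.406 0.36  0.007] 0.6
wedge_tip [0.5   0.345 0.161] 0.39
wedge_head [0.506 0.345 0.262] 0.94
wedge_head [0.673 0.465 0.013] 0.77
wedge_head [0.307 0.379 0.008] 0.57
wedge_tip [0.408 0.357 0.007] 0.83
wedge_tip [0.478 0.244 0.013] 0.59
wedge_tip [0.5   0.345 0.158] 0.56
wedge_tip [ 0.739  0.208 -0.001] 0.21
wedge_head [0.51  0.341 0.262] 0.66
wedge_head [0.673 0.466 0.011] 0.63
 opt 0 [-0.02  0.01 -3.48]
 opt 180 [1.000e-02 3.000e-02 1.452e+01]
shift [-296.6  133.3   -4.6] turn [-0.02  0.01 -3.48]
```

View pics/held.png

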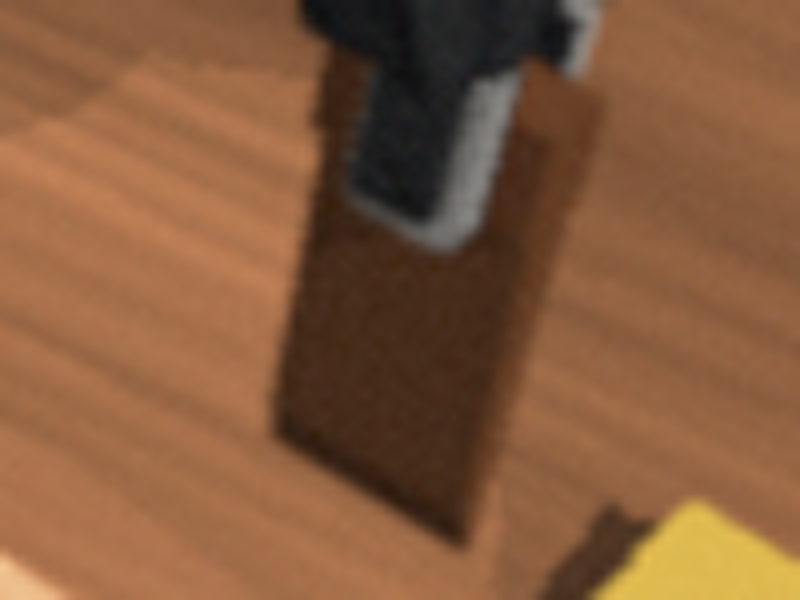

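The held picture shows the wedge gripped by its head, taper and tip bevel (280-465, 430-545) facing +x, upright. I'm carrying it over the gap.

```bash
python3 - <<'E'
from h import *
st();rel([.562,.005,.237],27.5)
E
```

```text
t 4.55 tcp [505.4 341.1 230.2] x [ 0.127  0.992 -0.002] y [ 0.992 -0.127 -0.003] z [-0.003 -0.002 -1.   ] F [-0.2 -0.8 -0. ] gap 0.01486722687800732 grip 50.4353354126215 q6 [0.46 0.39 0.15 1.34 0.   2.16]
 opt 0 [-0.02  0.01 -3.48]
 opt 180 [1.000e-02 3.000e-02 1.452e+01]
shift [-326.2   98.8   -6.5] turn [-0.02  0.01 -3.48]
```

Emit:
move_arm --targets '[[[-50,15,-6],[0,0,-0.6],1],[[-110,34,-6],[0,0,-1.2],1],[[-170,52,-6],[0,0,-1.8],1],[[-230,70,-6],[0,0,-2.4],1],[[-290,88,-6],[0,0,-3.0],1]]'

```text
clock: 5.18
tcp_pos: [0.5559, 0.0418, 0.2364]
orientation: [-0.001, 0.552, 0.834, -0.001]
wrist_force: [1.8, -0.2, -0.4]
finger_gap: 0.0152
grip_force: 50.4
```

Emit:
move_arm --targets '[[[-20,20,0],[0,0,-0.48],1],[[-30,26,0],[0,0,-0.48],1],[[-30,26,0],[0,0,-0.48],1],[[-30,26,0],[0,0,-0.48],1]]'

```text
clock: 5.68
tcp_pos: [0.5913, 0.0271, 0.2377]
orientation: [-0.001, 0.518, 0.855, -0.0]
wrist_force: [-0.1, 0.3, -0.9]
finger_gap: 0.0149
grip_force: 50.4
```

```bash
python3 - <<'E'
from h import *
st();rel([.562,.005,.210],27.5)
E
```

```text
t 5.67 tcp [591.3  27.1 237.7] x [-0.463  0.887  0.001] y [ 0.887  0.463 -0.001] z [-0.002  0.    -1.   ] F [-0.1  0.3 -0.9] gap 0.014875273399774616 grip 50.44365383684635 q6 [-0.09  0.35  0.11  1.33  0.    1.  ]
 opt 0 [-0.01 -0.01  0.01]
 opt 180 [ 1.000e-02 -1.000e-02 -1.799e+01]
shift [ -6.1 -36.2  27.8] turn [-0.01 -0.01  0.01]
```

Emit:
move_arm --targets '[[[-4,-20,10],[0,0,0],1],[[-6,-36,22],[0,0,0],1],[[-6,-36,28],[0,0,0],1],[[-6,-36,28],[0,0,0],1],[[-6,-36,28],[0,0,0],1]]'

```text
clock: 6.3
tcp_pos: [0.5637, 0.0046, 0.2108]
orientation: [0.0, 0.518, 0.855, 0.0]
wrist_force: [-0.1, -0.7, -1.0]
finger_gap: 0.0153
grip_force: 50.3
```

```bash
python3 - <<'E'
from h import *
st()
s=env.read_camera('scene');c=env.read_camera('top')
a=np.radians(27.5); X=np.array([np.cos(a),np.sin(a)])
for k in(s,c):
  for t in('wedge_tip','wedge_head','mouth','wall_edge','core'):
    for r in env.landmark_of(t,k)[:4]:
      p=np.array(r['centre'])*1000; d=p[:2]-[528.4,-12.8]
      if np.hypot(*d)<70: print(t,p.round(),'core xy',(d@X).round(1),(d@[-X[1],X[0]]).round(1),round(r['confidence'],2))
def crop(c,u,v,w,h,k): return cv2.resize(c['pixels'][v:v+h,u:u+w,::-1],(w*k,h*k),interpolation=cv2.INTER_CUBIC)
u,v=proj([.555,.0,.125],s).astype(int); u2,v2=proj([.555,.0,.125],c).astype(int)
print(u,v,u2,v2)
cv2.imwrite('pics/gap1.png',np.hstack([crop(s,u-25,v-37,50,75,8),crop(c,u2-25,v2-37,50,75,8)]))
E
```

```text
t 6.3 tcp [563.7   4.6 210.8] x [-0.463  0.887 -0.   ] y [0.887 0.463 0.001] z [ 0.001  0.    -1.   ] F [-0.1 -0.7 -1. ] gap 0.015256824616795105 grip 50.25377556681633 q6 [-0.13  0.3  -0.03  1.25  0.    0.96]
wedge_tip [555.   0. 139.] core xy 30.0 -0.6 0.71
mouth [551.   2. 119.] core xy 26.6 2.8 0.6
wall_edge [560.   3. 119.] core xy 35.6 -0.9 0.73
core [528. -15.   3.] core xy -1.4 -1.8 0.79
299 223 356 227
```

View pics/gap1.png

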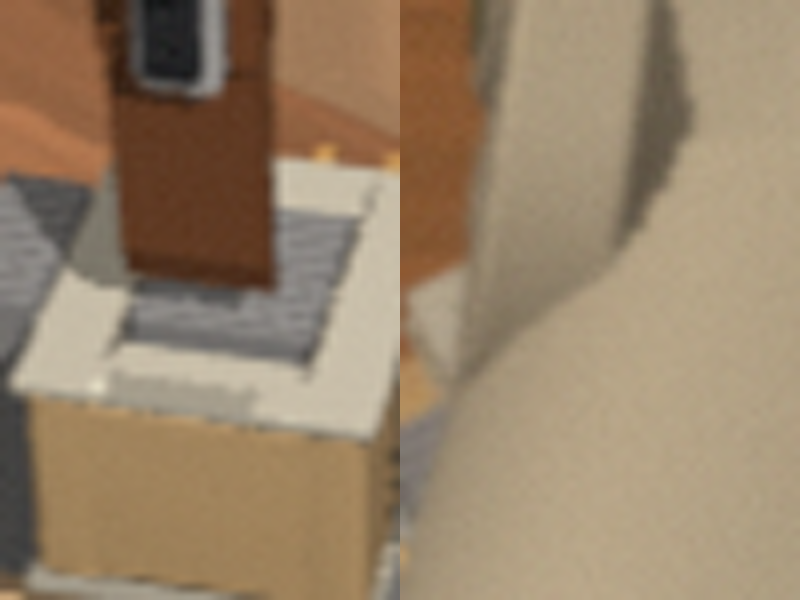

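```bash
python3 - <<'E'
from h import *
s=env.read_camera('scene'); st()
a=np.radians(27.5); X=np.array([np.cos(a),np.sin(a)]);Y=np.array([-X[1],X[0]])
f=lambda x,y,z:(atz(274+x/8-.44,186+y/8-.44,z,s)[:2]*1000-[528.4,-12.8])@np.stack([X,Y],1)
for z in(.135,.137,.139): print(z,'tip front L,R',f(130,275,z).round(1),f(274,290,z).round(1))
print('wall',f(122,345,.114).round(1),f(308,379,.114).round(1))
print('leg far',f(170,197,.115).round(1),f(362,215,.115).round(1))
for k in((28,-25,.115),(28,25,.115),(36,-25.5,.114),(36,25.5,.114),(-28,-25,.115),(-28,25,.115)):
    w=np.append((np.array([528.4,-12.8])+k[0]*X+k[1]*Y)/1000,k[2]); print(k,((proj(w,s)-[274,186]+.44)*8).round())
E
```

```text
t 6.95 tcp [563.1   4.  210.3] x [-0.462  0.887  0.   ] y [0.887 0.462 0.   ] z [ 0.  0. -1.] F [-0.1  0.2 -0.6] gap 0.015436228694020983 grip 50.25412514805794 q6 [-0.14  0.3  -0.03  1.25  0.    0.96]
0.135 tip front L,R [ 34.3 -21.1] [32.2 17.1]
0.137 tip front L,R [ 36.7 -20.4] [34.7 17.7]
0.139 tip front L,R [ 39.2 -19.6] [37.1 18.3]
wall [ 38.  -23.2] [41. 28.]
leg far [-26.1 -26.9] [-29.7  26.8]
(28, -25, 0.115) [125. 318.]
(28, 25, 0.115) [308. 344.]
(36, -25.5, 0.114) [115. 339.]
(36, 25.5, 0.114) [303. 366.]
(-28, -25, 0.115) [178. 194.]
(-28, 25, 0.115) [354. 218.]
```

The scene view shows the tip edge (130,275)-(274,290) just above the gap; in core coordinates it spans x≈30.5–33.5 and y≈-1.5, inside the mouth of 28–36. Now I lower it slowly and watch the force.

Emit:
move_arm --targets '[[[1,0,12],[0,0,0],1],[[1,0,20],[0,0,0],1],[[1,0,24],[0,0,0],1],[[1,0,27],[0,0,0],1],[[1,0,27],[0,0,0],1]]'

```text
clock: 7.58
tcp_pos: [0.5626, 0.005, 0.1831]
orientation: [-0.0, 0.519, 0.855, -0.0]
wrist_force: [0.9, 0.0, -0.0]
finger_gap: 0.0149
grip_force: 50.3
```

```bash
python3 - <<'E'
from h import *
for i in range(1): st()
E
```

```text
t 7.58 tcp [562.6   5.  183.1] x [-0.462  0.887  0.   ] y [ 0.887  0.462 -0.   ] z [-0.  0. -1.] F [ 0.9  0.  -0. ] gap 0.014901570537125602 grip 50.27817741036415 q6 [-0.13  0.31 -0.08  1.18  0.    0.96]
```

Emit:
move_arm --targets '[[[0,0,2],[0,0,0],1],[[0,0,4],[0,0,0],1],[[0,0,6],[0,0,0],1],[[0,0,6],[0,0,0],1]]'

```text
clock: 8.07
tcp_pos: [0.5623, 0.0048, 0.1774]
orientation: [-0.0, 0.519, 0.855, -0.0]
wrist_force: [-2.1, -1.0, 1.9]
finger_gap: 0.0153
grip_force: 50.9
```

Emit:
move_arm --targets '[[[0,0,2],[0,0,0],1],[[0,0,4],[0,0,0],1],[[0,0,6],[0,0,0],1],[[0,0,6],[0,0,0],1]]'

```text
clock: 8.57
tcp_pos: [0.562, 0.005, 0.1705]
orientation: [-0.001, 0.519, 0.855, -0.0]
wrist_force: [-3.1, -1.6, -1.6]
finger_gap: 0.0153
grip_force: 50.4
```

Emit:
move_arm --targets '[[[0,-1,0],[0,0,0],1],[[0,-2,0],[0,0,0],1],[[0,-2,0],[0,0,0],1]]'

```text
clock: 8.95
tcp_pos: [0.5615, 0.0042, 0.1716]
orientation: [0.001, 0.519, 0.855, 0.001]
wrist_force: [-0.2, -0.1, -0.3]
finger_gap: 0.0151
grip_force: 50.4
```

```bash
python3 - <<'E'
from h import *
st()
E
```

```text
t 8.95 tcp [561.5   4.2 171.6] x [-0.462  0.887 -0.   ] y [0.887 0.462 0.002] z [ 0.002  0.    -1.   ] F [-0.2 -0.1 -0.3] gap 0.015124842119397335 grip 50.41383169591427 q6 [-0.14  0.31 -0.11  1.15  0.    0.95]
```

Emit:
move_arm --targets '[[[0,-0.3,2],[0,0,0],1],[[0,-0.3,4],[0,0,0],1],[[0,-0.3,6],[0,0,0],1],[[0,-0.3,8],[0,0,0],1],[[0,-0.3,8],[0,0,0],1]]'

```text
clock: 9.57
tcp_pos: [0.5606, 0.0039, 0.1631]
orientation: [-0.0, 0.519, 0.855, 0.0]
wrist_force: [0.5, 0.2, -0.5]
finger_gap: 0.0153
grip_force: 50.4
```

Emit:
move_arm --targets '[[[0,-0.3,2],[0,0,0],1],[[0,-0.3,4],[0,0,0],1],[[0,-0.3,6],[0,0,0],1],[[0,-0.3,6],[0,0,0],1]]'

```text
clock: 10.07
tcp_pos: [0.5605, 0.0038, 0.1571]
orientation: [0.0, 0.519, 0.855, 0.0]
wrist_force: [0.6, 1.1, -1.1]
finger_gap: 0.0153
grip_force: 50.4
```

Emit:
move_arm --targets '[[[0,0,2],[0,0,0],1],[[0,0,4],[0,0,0],1],[[0,0,6],[0,0,0],1],[[0,0,6],[0,0,0],1]]'

```text
clock: 10.58
tcp_pos: [0.5604, 0.0038, 0.1512]
orientation: [0.0, 0.519, 0.855, 0.0]
wrist_force: [0.3, 0.2, -0.8]
finger_gap: 0.015
grip_force: 50.4
```

Emit:
move_arm --targets '[[[0,0,2],[0,0,0],1],[[0,0,4],[0,0,0],1],[[0,0,4],[0,0,0],1]]'

```text
clock: 10.95
tcp_pos: [0.5604, 0.0038, 0.1472]
orientation: [0.0, 0.519, 0.855, 0.0]
wrist_force: [0.9, 1.2, 1.4]
finger_gap: 0.0152
grip_force: 50.6
```

Emit:
move_arm --targets '[[[0,0,1],[0,0,0],1],[[0,0,2],[0,0,0],1],[[0,0,3],[0,0,0],1],[[0,0,3],[0,0,0],1]]'

```text
clock: 11.45
tcp_pos: [0.5604, 0.0038, 0.1442]
orientation: [0.0, 0.519, 0.855, 0.0]
wrist_force: [1.0, 1.1, 1.6]
finger_gap: 0.0151
grip_force: 50.7
```

Emit:
move_arm --targets '[[[0,0,1],[0,0,0],1],[[0,0,2],[0,0,0],1],[[0,0,2],[0,0,0],1]]'

```text
clock: 11.82
tcp_pos: [0.5603, 0.0037, 0.1423]
orientation: [0.0, 0.519, 0.855, 0.0]
wrist_force: [-0.7, 0.5, 1.9]
finger_gap: 0.0147
grip_force: 50.9
```

Emit:
move_arm --targets '[[[0,0,0],[0,0,0],0.1],[[0,0,0],[0,0,0],0.1],[[0,0,-40],[0,0,0],0.1],[[0,0,-100],[0,0,0],0.1],[[0,0,-150],[0,0,0],0.1]]' --squeeze 50

```text
clock: 12.45
tcp_pos: [0.5601, 0.0037, 0.2941]
orientation: [0.0, 0.519, 0.855, -0.0]
wrist_force: [0.6, -0.1, 0.4]
finger_gap: 0.0386
grip_force: 0.0
```

```bash
python3 - <<'E'
from h import *
st();s=env.read_camera('scene');c=env.read_camera('top')
for k in(s,c):
  for t in('wedge_head','tamper','tamper_pocket','mouth'):
    for r in env.landmark_of(t,k)[:3]: print(t,np.round(r['centre'],3),round(r['confidence'],2))
rel([.487,.2425,.25],-7)
def crop(c,u,v,w,h,k): return cv2.resize(c['pixels'][v:v+h,u:u+w,::-1],(w*k,h*k),interpolation=cv2.INTER_CUBIC)
u,v=proj([.555,.0,.125],s).astype(int)
a,b=proj([.487,.2425,.1],c).astype(int)
cv2.imwrite('pics/rel.png',np.hstack([crop(s,u-25,v-37,50,75,8),crop(c,a-25,b-37,50,75,8)]))
E
```

```text
t 12.45 tcp [560.1   3.7 294.1] x [-0.462  0.887 -0.   ] y [0.887 0.462 0.   ] z [ 0. -0. -1.] F [ 0.6 -0.1  0.4] gap 0.038558851364756196 grip 0.0 q6 [-0.14  0.28  0.15  1.44 -0.    0.95]
wedge_head [0.558 0.004 0.165] 0.91
wedge_head [0.307 0.378 0.006] 0.66
wedge_head [0.675 0.467 0.01 ] 0.61
tamper [0.485 0.242 0.006] 0.94
tamper [0.483 0.239 0.005] 0.3
tamper_pocket [ 0.295 -0.251  0.017] 0.95
tamper_pocket [0.488 0.239 0.005] 0.83
mouth [0.55  0.001 0.118] 0.86
mouth [0.485 0.244 0.006] 0.74
wedge_head [0.305 0.373 0.012] 0.98
wedge_head [0.676 0.467 0.012] 0.93
wedge_head [0.486 0.241 0.012] 0.39
tamper [0.482 0.244 0.012] 0.78
tamper_pocket [0.487 0.241 0.014] 0.64
tamper_pocket [ 0.299 -0.256  0.018] 0.58
 opt 0 [-0.02 -0.01  3.45]
 opt 180 [ 1.000e-02 -2.000e-02 -1.455e+01]
shift [245.2  45.9  41.1] turn [-0.02 -0.01  3.45]
```

View pics/rel.png

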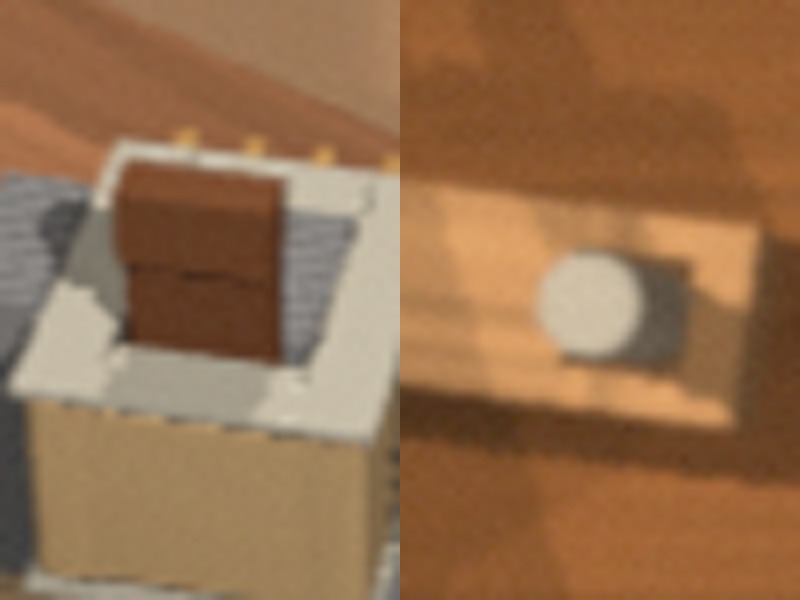

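The picture shows the wedge standing upright alone in the gap with its head at crop (120-285, 170-275). The tamper is upright in its pocket, its top circle at crop (590,305).

```bash
python3 - <<'E'
from h import *
c=env.read_camera('top'); a,b=proj([.487,.2425,.1],c).astype(int)
p=atz(a-25+190/8-.44,b-37+305/8-.44,.130,c); print(p)
y=np.radians(-7)
print('pocket from block', np.array([.492,.292])-.05*np.array([-np.sin(y),np.cos(y)]))
rel([.4865,.243,.22],-7)
E
```

```text
[0.48575763 0.2431527  0.13      ]
pocket from block [0.48590653 0.24237269]
 opt 0 [-0.01 -0.    3.45]
 opt 180 [ 1.000e-02 -2.000e-02 -1.455e+01]
shift [245.9  45.6  71.3] turn [-0.01 -0.    3.45]
```

Emit:
move_arm --targets '[[[50,9,0],[0,0,0.7],-1],[[110,20,20],[0,0,1.5],-1],[[170,31,50],[0,0,2.4],-1],[[230,42,71],[0,0,3.2],-1],[[246,45,71],[0,0,3.45],-1]]'

```text
clock: 13.62
tcp_pos: [0.4839, 0.2449, 0.219]
orientation: [-0.001, 0.749, 0.663, -0.002]
wrist_force: [0.3, -0.5, -0.2]
finger_gap: 0.0854
grip_force: 0.0
```

Emit:
move_arm --targets '[[[0,0,0],[0,0,0],-1],[[0,0,30],[0,0,0],-1]]'

```text
clock: 13.88
tcp_pos: [0.4886, 0.2431, 0.1931]
orientation: [0.001, 0.749, 0.663, 0.002]
wrist_force: [0.6, 1.0, -0.7]
finger_gap: 0.0858
grip_force: 0.0
```

```bash
python3 - <<'E'
from h import *
st(); rel([.486,.243,.085],-7)
E
```

```text
t 13.88 tcp [488.6 243.1 193.1] x [0.121 0.993 0.002] y [ 0.993 -0.121  0.005] z [ 0.005  0.001 -1.   ] F [ 0.6  1.  -0.7] gap 0.08576725205272041 grip 0.0 q6 [ 0.31  0.27 -0.11  1.19 -0.    2.01]
 opt 0 [ 0.03 -0.01  0.01]
 opt 180 [  0.02   0.04 -17.99]
shift [ -0.6  -3.1 108.1] turn [ 0.03 -0.01  0.01]
```

Emit:
move_arm --targets '[[[0,0,50],[0,0,0],-1],[[0,0,95],[0,0,0],-1],[[0,0,106],[0,0,0],-1],[[0,0,106],[0,0,0],0],[[0,0,106],[0,0,0],0.2]]' --squeeze 25

```text
clock: 14.5
tcp_pos: [0.4884, 0.2429, 0.0874]
orientation: [0.001, 0.749, 0.663, 0.002]
wrist_force: [-0.0, 0.1, 0.4]
finger_gap: 0.052
grip_force: 0.0
```

Emit:
move_arm --targets '[[[0,0,0],[0,0,0],1],[[0,0,0],[0,0,0],1],[[0,0,0],[0,0,0],1]]' --squeeze 25

```text
clock: 14.88
tcp_pos: [0.4872, 0.2432, 0.0871]
orientation: [0.0, 0.749, 0.663, 0.001]
wrist_force: [-2.1, -0.1, 4.2]
finger_gap: 0.0296
grip_force: 24.0
```

```bash
python3 - <<'E'
from h import *
st()
E
```

```text
t 14.88 tcp [487.2 243.2  87.1] x [0.121 0.993 0.001] y [ 0.993 -0.121  0.002] z [ 0.002  0.001 -1.   ] F [-2.1 -0.1  4.2] gap 0.02958073205447891 grip 24.026489853858948 q6 [ 0.32  0.34 -0.28  0.94  0.    2.01]
```

Emit:
move_arm --targets '[[[0,0,0],[0,0,0],1],[[0,0,-25],[0,0,0],1],[[0,0,-80],[0,0,0],1],[[0,0,-140],[0,0,0],1],[[0,0,-190],[0,0,0],1]]' --squeeze 90

```text
clock: 15.5
tcp_pos: [0.4867, 0.2429, 0.2785]
orientation: [0.001, 0.749, 0.663, 0.001]
wrist_force: [0.8, 0.5, -1.6]
finger_gap: 0.0282
grip_force: 88.4
```

```bash
python3 - <<'E'
from h import *
st(); rel([.5603,.0037,.275],27.5); rel([.5603,.0037,.275],-7)
E
```

```text
t 15.5 tcp [486.7 242.9 278.5] x [0.121 0.993 0.001] y [ 0.993 -0.121  0.002] z [ 0.003  0.001 -1.   ] F [ 0.8  0.5 -1.6] gap 0.0281566316448672 grip 88.44855666160583 q6 [0.32 0.24 0.06 1.39 0.   2.01]
 opt 0 [ 0.02 -0.   -3.45]
 opt 180 [-0.   -0.02 14.55]
shift [-228.5  102.     3.5] turn [ 0.02 -0.   -3.45]
 opt 0 [ 0.01 -0.01  0.  ]
 opt 180 [ 1.0e-02  2.0e-02 -1.8e+01]
shift [-228.5  102.     3.5] turn [ 0.01 -0.01  0.  ]
```

Emit:
move_arm --targets '[[[-40,18,0],[0,0,0],1],[[-100,45,0],[0,0,0],1],[[-160,72,0],[0,0,0],1],[[-210,94,0],[0,0,0],1],[[-228,102,0],[0,0,0],1]]'

```text
clock: 16.12
tcp_pos: [0.5608, 0.0008, 0.2756]
orientation: [0.0, 0.75, 0.661, 0.0]
wrist_force: [-0.8, 0.5, -1.6]
finger_gap: 0.0282
grip_force: 88.6
```

Emit:
move_arm --targets '[[[0,0,0],[0,0,0],1],[[0,0,10],[0,0,0],1],[[0,0,15],[0,0,0],1],[[0,0,15],[0,0,0],1]]'

```text
clock: 16.62
tcp_pos: [0.5594, 0.0053, 0.2596]
orientation: [-0.001, 0.748, 0.663, -0.0]
wrist_force: [-0.1, 0.5, -2.4]
finger_gap: 0.0286
grip_force: 88.6
```

```bash
python3 - <<'E'
from h import *
st();rel([.5603,.0037,.255],-7)
s=env.read_camera('scene')
u,v=proj([.56,.004,.18],s).astype(int)
cv2.imwrite('pics/tamp.png',cv2.resize(s['pixels'][v-37:v+38,u-50:u+50,::-1],(800,600),interpolation=cv2.INTER_CUBIC))
E
```

```text
t 16.62 tcp [559.4   5.3 259.6] x [0.12  0.993 0.   ] y [ 0.993 -0.12  -0.001] z [-0.001  0.    -1.   ] F [-0.1  0.5 -2.4] gap 0.028580548469908228 grip 88.59763026237488 q6 [-0.13  0.28  0.07  1.36  0.    1.56]
 opt 0 [-0.01 -0.    0.01]
 opt 180 [ 0.000e+00 -1.000e-02 -1.799e+01]
shift [-1.5  1.1  4.6] turn [-0.01 -0.    0.01]
```

View pics/tamp.png

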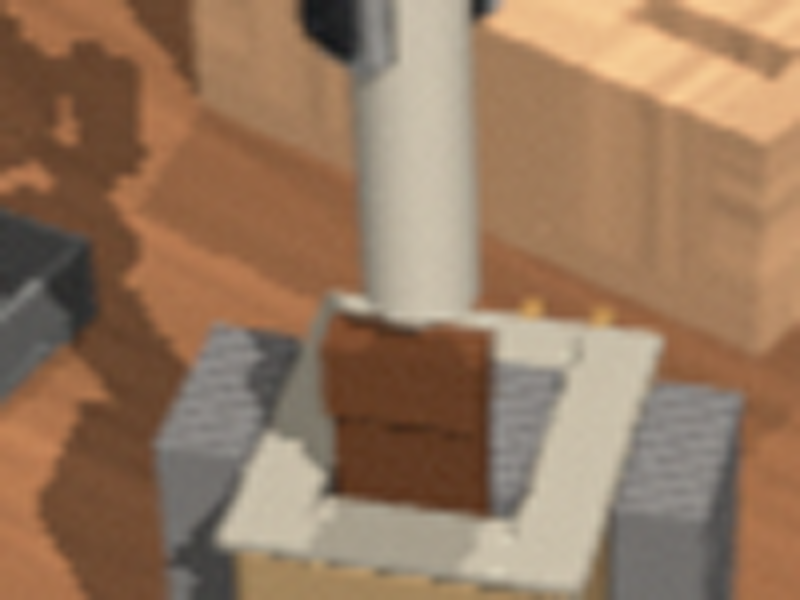

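The tamper stands upright just above the middle of the wedge's head, with its foot at crop (420,315) over the head (325-492, 320). Now pressing down slowly.

Emit:
move_arm --targets '[[[-1,0.5,3],[0,0,0],1],[[-1,0.5,6],[0,0,0],1],[[-1,0.5,8],[0,0,0],1],[[-1,0.5,10],[0,0,0],1],[[-1,0.5,10],[0,0,0],1]]'

```text
clock: 17.3
tcp_pos: [0.5604, 0.0029, 0.2501]
orientation: [-0.0, 0.749, 0.663, -0.0]
wrist_force: [0.3, 0.5, -0.9]
finger_gap: 0.0279
grip_force: 88.6
```

Emit:
move_arm --targets '[[[0,0,1],[0,0,0],1],[[0,0,2],[0,0,0],1],[[0,0,3],[0,0,0],1],[[0,0,3],[0,0,0],1]]'

```text
clock: 17.8
tcp_pos: [0.5604, 0.003, 0.2472]
orientation: [-0.0, 0.749, 0.663, -0.0]
wrist_force: [-0.8, -0.4, -1.4]
finger_gap: 0.0282
grip_force: 88.6
```

Emit:
move_arm --targets '[[[0,0,1],[0,0,0],1],[[0,0,2],[0,0,0],1],[[0,0,3],[0,0,0],1],[[0,0,3],[0,0,0],1]]'

```text
clock: 18.3
tcp_pos: [0.5606, 0.0029, 0.2444]
orientation: [0.0, 0.749, 0.663, 0.0]
wrist_force: [0.0, 0.0, -1.1]
finger_gap: 0.0283
grip_force: 88.6
```

Emit:
move_arm --targets '[[[0,0,1],[0,0,0],1],[[0,0,2],[0,0,0],1],[[0,0,3],[0,0,0],1],[[0,0,3],[0,0,0],1]]'

```text
clock: 18.8
tcp_pos: [0.5607, 0.0029, 0.2418]
orientation: [0.0, 0.749, 0.663, 0.0]
wrist_force: [-0.2, -1.1, 5.3]
finger_gap: 0.028
grip_force: 88.6
```

Emit:
move_arm --targets '[[[0,0,1],[0,0,0],1],[[0,0,2],[0,0,0],1],[[0,0,2],[0,0,0],1]]'

```text
clock: 19.18
tcp_pos: [0.5608, 0.0029, 0.2401]
orientation: [0.001, 0.749, 0.663, 0.001]
wrist_force: [-0.8, -0.1, 7.4]
finger_gap: 0.0282
grip_force: 88.7
```

Emit:
move_arm --targets '[[[0,0,1],[0,0,0],1],[[0,0,2],[0,0,0],1],[[0,0,2],[0,0,0],1]]'

```text
clock: 19.55
tcp_pos: [0.561, 0.0028, 0.2388]
orientation: [0.001, 0.749, 0.663, 0.001]
wrist_force: [-0.5, -0.2, 10.4]
finger_gap: 0.028
grip_force: 89.2
```

Emit:
move_arm --targets '[[[0,0,1],[0,0,0],1],[[0,0,2],[0,0,0],1],[[0,0,3],[0,0,0],1],[[0,0,3],[0,0,0],1]]'

```text
clock: 20.05
tcp_pos: [0.5612, 0.0028, 0.2367]
orientation: [0.001, 0.749, 0.663, 0.001]
wrist_force: [-2.2, 0.8, 14.3]
finger_gap: 0.0282
grip_force: 90.2
```

Emit:
move_arm --targets '[[[0,0,1],[0,0,0],1],[[0,0,2],[0,0,0],1],[[0,0,2],[0,0,0],1]]'

```text
clock: 20.42
tcp_pos: [0.5614, 0.0027, 0.2353]
orientation: [0.002, 0.749, 0.663, 0.001]
wrist_force: [-2.4, -0.5, 16.8]
finger_gap: 0.0283
grip_force: 90.6
```

Emit:
move_arm --targets '[[[0,0,1],[0,0,0],1],[[0,0,2],[0,0,0],1],[[0,0,3],[0,0,0],1],[[0,0,3],[0,0,0],1]]'

```text
clock: 20.92
tcp_pos: [0.5616, 0.0026, 0.2334]
orientation: [0.002, 0.749, 0.663, 0.002]
wrist_force: [-3.4, -1.0, 22.6]
finger_gap: 0.0283
grip_force: 91.2
```

Emit:
move_arm --targets '[[[0,0,-4],[0,0,0],1],[[0,0,-12],[0,0,0],1],[[0,0,-12],[0,0,0],1]]'

```text
clock: 21.3
tcp_pos: [0.5605, 0.003, 0.2411]
orientation: [-0.0, 0.749, 0.663, -0.0]
wrist_force: [0.6, -0.5, -0.3]
finger_gap: 0.0281
grip_force: 88.7
```

Emit:
move_arm --targets '[[[0,0,4],[0,0,0],1],[[0,0,8],[0,0,0],1],[[0,0,10],[0,0,0],1],[[0,0,12],[0,0,0],1],[[0,0,12],[0,0,0],1]]'

```text
clock: 21.92
tcp_pos: [0.5611, 0.0029, 0.233]
orientation: [0.002, 0.749, 0.663, 0.002]
wrist_force: [-5.0, -0.6, 19.2]
finger_gap: 0.0286
grip_force: 91.3
```

Emit:
move_arm --targets '[[[0,0,-4],[0,0,0],1],[[0,0,-12],[0,0,0],1],[[0,0,-12],[0,0,0],1]]'

```text
clock: 22.3
tcp_pos: [0.5607, 0.0029, 0.2414]
orientation: [0.0, 0.749, 0.663, 0.0]
wrist_force: [0.1, -0.0, -1.6]
finger_gap: 0.028
grip_force: 88.7
```

Emit:
move_arm --targets '[[[0,0,4],[0,0,0],1],[[0,0,8],[0,0,0],1],[[0,0,10],[0,0,0],1],[[0,0,12],[0,0,0],1],[[0,0,12],[0,0,0],1]]'

```text
clock: 22.92
tcp_pos: [0.5609, 0.003, 0.2328]
orientation: [0.002, 0.749, 0.663, 0.001]
wrist_force: [-4.2, 1.2, 19.2]
finger_gap: 0.0286
grip_force: 91.1
```

Emit:
move_arm --targets '[[[0,0,1],[0,0,0],1],[[0,0,1],[0,0,0],1]]'

```text
clock: 23.18
tcp_pos: [0.5612, 0.003, 0.2326]
orientation: [0.002, 0.749, 0.663, 0.002]
wrist_force: [-6.1, 0.9, 23.3]
finger_gap: 0.0282
grip_force: 91.7
```

Emit:
move_arm --targets '[[[0,0,1],[0,0,0],1],[[0,0,1],[0,0,0],1]]'

```text
clock: 23.42
tcp_pos: [0.5614, 0.0029, 0.2322]
orientation: [0.002, 0.749, 0.663, 0.002]
wrist_force: [-5.8, 0.2, 25.7]
finger_gap: 0.0279
grip_force: 92.1
```

Emit:
move_arm --targets '[[[0,0,-4],[0,0,0],1],[[0,0,-12],[0,0,0],1],[[0,0,-12],[0,0,0],1]]'

```text
clock: 23.8
tcp_pos: [0.5607, 0.0029, 0.2392]
orientation: [-0.0, 0.749, 0.663, 0.0]
wrist_force: [-0.7, -0.1, -1.5]
finger_gap: 0.0282
grip_force: 88.7
```

Emit:
move_arm --targets '[[[0,0,4],[0,0,0],1],[[0,0,7],[0,0,0],1],[[0,0,9],[0,0,0],1],[[0,0,11],[0,0,0],1],[[0,0,11],[0,0,0],1]]'

```text
clock: 24.42
tcp_pos: [0.561, 0.003, 0.2322]
orientation: [0.002, 0.749, 0.663, 0.002]
wrist_force: [-5.8, 0.2, 21.2]
finger_gap: 0.0286
grip_force: 91.6
```

Emit:
move_arm --targets '[[[0,0,-4],[0,0,0],1],[[0,0,-20],[0,0,0],1],[[0,0,-50],[0,0,0],1],[[0,0,-50],[0,0,0],1],[[0,0,-50],[0,0,0],1]]'

```text
clock: 25.05
tcp_pos: [0.5602, 0.003, 0.2769]
orientation: [-0.001, 0.749, 0.663, -0.0]
wrist_force: [0.0, -0.1, -1.9]
finger_gap: 0.028
grip_force: 88.8
```

```bash
python3 - <<'E'
from h import *
st();rel([.4868,.2430,.278],-7)
s=env.read_camera('scene')
for t in('wedge_head','tamper','wedge'):
    for r in env.landmark_of(t,s)[:4]: print(t,np.round(r['centre'],3),round(r['confidence'],2))
E
```

```text
t 25.05 tcp [560.2   3.  276.9] x [0.122 0.993 0.   ] y [ 0.993 -0.122 -0.002] z [-0.002  0.    -1.   ] F [ 0.  -0.1 -1.9] gap 0.028044339866253976 grip 88.78716945648193 q6 [-0.14  0.28  0.11  1.4   0.    1.55]
 opt 0 [-0.01 -0.    0.  ]
 opt 180 [ 0.0e+00 -1.0e-02 -1.8e+01]
shift [ 229.3 -102.    -0.9] turn [-0.01 -0.    0.  ]
wedge_head [0.557 0.007 0.155] 0.88
wedge_head [0.305 0.375 0.007] 0.85
wedge_head [0.677 0.467 0.014] 0.68
tamper [0.557 0.004 0.196] 0.95
wedge [0.413 0.36  0.007] 0.78
wedge [0.542 0.459 0.009] 0.65
```

Emit:
move_arm --targets '[[[45,-20,0],[0,0,0],1],[[105,-47,0],[0,0,0],1],[[165,-74,0],[0,0,0],1],[[215,-96,0],[0,0,0],1],[[229,-102,0],[0,0,0],1]]'

```text
clock: 25.88
tcp_pos: [0.4854, 0.2456, 0.2778]
orientation: [-0.0, 0.747, 0.664, -0.0]
wrist_force: [0.0, -1.1, -0.7]
finger_gap: 0.0282
grip_force: 88.7
```

Emit:
move_arm --targets '[[[0,0,0],[0,0,0],1],[[0,0,0],[0,0,0],1],[[0,0,50],[0,0,0],1],[[0,0,110],[0,0,0],1],[[0,0,110],[0,0,0],1]]'

```text
clock: 26.5
tcp_pos: [0.4832, 0.2395, 0.1634]
orientation: [-0.002, 0.75, 0.662, -0.005]
wrist_force: [0.6, -0.4, -1.6]
finger_gap: 0.0284
grip_force: 88.9
```

Emit:
move_arm --targets '[[[0,0,0],[0,0,0],1],[[0,0,0],[0,0,0],1],[[0,0,10],[0,0,0],1],[[0,0,10],[0,0,0],1]]'

```text
clock: 27.0
tcp_pos: [0.487, 0.2427, 0.1582]
orientation: [-0.0, 0.749, 0.663, 0.0]
wrist_force: [-0.6, -0.4, -1.6]
finger_gap: 0.0282
grip_force: 88.9
```

```bash
python3 - <<'E'
from h import *
st();rel([.4868,.2430,.089],-7)
s=env.read_camera('scene')
u,v=proj([.487,.243,.07],s).astype(int)
cv2.imwrite('pics/ret.png',cv2.resize(s['pixels'][v-37:v+38,u-50:u+50,::-1],(800,600),interpolation=cv2.INTER_CUBIC))
E
```

```text
t 27.0 tcp [487.  242.7 158.2] x [0.122 0.993 0.   ] y [ 0.993 -0.122 -0.   ] z [-0.  0. -1.] F [-0.6 -0.4 -1.6] gap 0.028243051032479823 grip 88.86738181114197 q6 [ 0.31  0.29 -0.17  1.11  0.    2.01]
 opt 0 [-0. -0.  0.]
 opt 180 [  0.  -0. -18.]
shift [ 0.2 -0.2 69.2] turn [-0. -0.  0.]
```

View pics/ret.png

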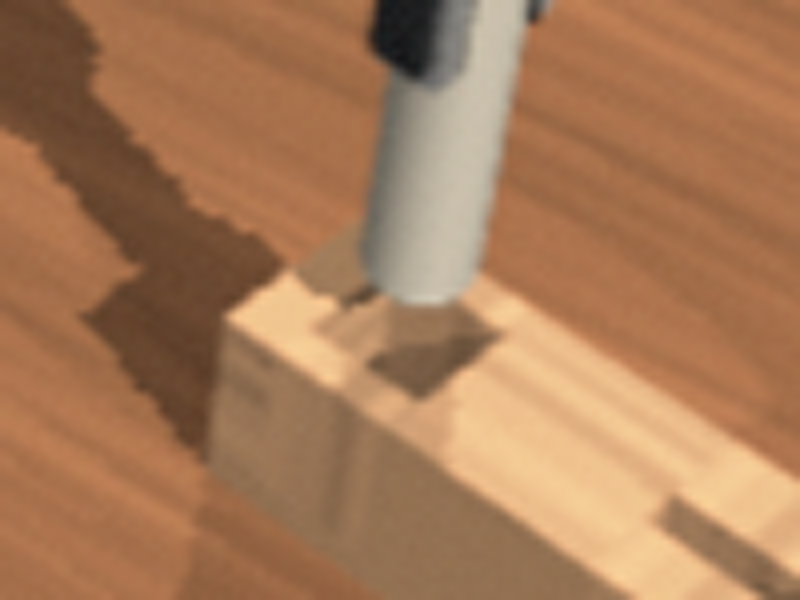

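The tamper's foot (420,290) stands straight above its pocket (410,340). Lowering it.

Emit:
move_arm --targets '[[[0,0,15],[0,0,0],1],[[0,0,25],[0,0,0],1],[[0,0,32],[0,0,0],1],[[0,0,38],[0,0,0],1],[[0,0,38],[0,0,0],1]]'

```text
clock: 27.68
tcp_pos: [0.4868, 0.2426, 0.1197]
orientation: [-0.0, 0.749, 0.663, -0.0]
wrist_force: [-0.1, 0.1, -1.6]
finger_gap: 0.0283
grip_force: 88.9
```

Emit:
move_arm --targets '[[[0,0,12],[0,0,0],1],[[0,0,24],[0,0,0],1],[[0,0,29],[0,0,0],1],[[0,0,30],[0,0,0],1],[[0,0,30],[0,0,0],1]]'

```text
clock: 28.3
tcp_pos: [0.4872, 0.2427, 0.0904]
orientation: [0.0, 0.749, 0.663, 0.0]
wrist_force: [0.2, 0.1, -1.8]
finger_gap: 0.0284
grip_force: 88.9
```

Emit:
move_arm --targets '[[[0,0,1],[0,0,0],1],[[0,0,2],[0,0,0],1],[[0,0,2],[0,0,0],1]]' --squeeze 40

```text
clock: 28.68
tcp_pos: [0.4871, 0.2427, 0.0884]
orientation: [0.0, 0.749, 0.663, 0.0]
wrist_force: [-0.5, 0.0, -1.1]
finger_gap: 0.0286
grip_force: 88.9
```

Emit:
move_arm --targets '[[[0,0,1],[0,0,0],1],[[0,0,2],[0,0,0],1],[[0,0,2],[0,0,0],1]]'

```text
clock: 29.05
tcp_pos: [0.4872, 0.2428, 0.0873]
orientation: [0.0, 0.749, 0.663, 0.0]
wrist_force: [-2.4, -0.4, 5.4]
finger_gap: 0.0286
grip_force: 89.7
```

Emit:
move_arm --targets '[[[0,0,0],[0,0,0],0],[[0,0,0],[0,0,0],-0.6],[[0,0,-30],[0,0,0],-0.6],[[0,0,-90],[0,0,0],-0.6],[[0,0,-140],[0,0,0],-0.6]]'

```text
clock: 29.68
tcp_pos: [0.4872, 0.2427, 0.2281]
orientation: [0.0, 0.749, 0.663, 0.0]
wrist_force: [1.6, -0.2, -0.9]
finger_gap: 0.0685
grip_force: 0.0
```

Emit:
move_arm --targets '[[[60,-50,-40],[0,0,0],-0.6],[[120,-100,-40],[0,0,0],-0.6],[[180,-130,-40],[0,0,0],-0.6],[[180,-130,-40],[0,0,0],-0.6]]'

```text
clock: 30.18
tcp_pos: [0.3786, 0.4393, 0.2666]
orientation: [-0.0, 0.748, 0.663, 0.0]
wrist_force: [0.4, 0.7, 0.4]
finger_gap: 0.0682
grip_force: 0.0
```

```bash
python3 - <<'E'
from h import *
st();s=env.read_camera('scene');c=env.read_camera('top')
for k in(s,c):
  for t in('wedge_head','tamper'):
    for r in env.landmark_of(t,k)[:3]: print(t,np.round(r['centre'],3),round(r['confidence'],2))
def crop(c,u,v,w,h,k): return cv2.resize(c['pixels'][v:v+h,u:u+w,::-1],(w*k,h*k),interpolation=cv2.INTER_CUBIC)
cv2.imwrite('pics/end.png',np.vstack([crop(s,230,180,200,150,4)[:300*2],])[:600])
E
```

```text
t 30.18 tcp [378.6 439.3 266.6] x [0.12  0.993 0.001] y [ 0.993 -0.12   0.   ] z [ 0.001  0.001 -1.   ] F [0.4 0.7 0.4] gap 0.06822364286878294 grip 0.0 q6 [0.72 0.32 0.14 1.39 0.   2.41]
wedge_head [0.675 0.468 0.01 ] 0.75
wedge_head [0.309 0.375 0.008] 0.68
tamper [0.488 0.241 0.009] 0.89
wedge_head [0.307 0.375 0.014] 0.92
wedge_head [0.562 0.001 0.155] 0.72
tamper [0.478 0.244 0.009] 0.49
```

View pics/end.png

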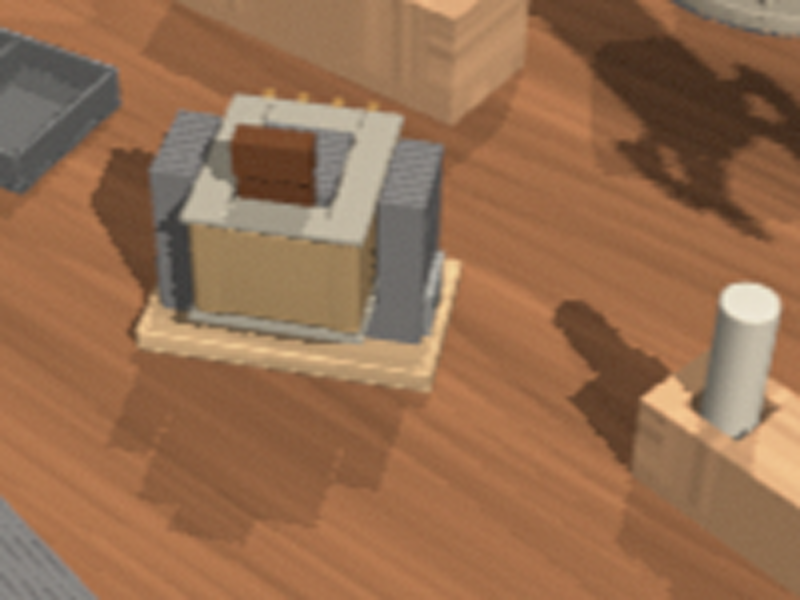

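The wedge is seated in the gap (275,165) and the tamper stands upright in its pocket (740,360); the arm is clear of both. Handing in.

```bash
python3 -c "
from workcell import env
print(env.hand_in())"
```

```text
the job is handed in; nothing more can be done
None
```

The wedge is driven tight in the gap: its tip is about 62 mm below the mouth, and repeated taps of about 20 N no longer sink it. The tamper is back upright in its pocket, and the job was handed in just after 30 s; the hand-in gave no verdict.

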